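Touch off a mortising cutter and zero its scale ring

ROBOT

A 7-joint arm with a two-finger parallel gripper is mounted at the origin on the work surface. World frame = base frame: x ahead of the robot, y to its left, z up, the work surface at z = 0. Lengths are in m, angles in rad, forces in N, time in s.
With the tool pointing down it reaches from about 0.425 to 0.8 m from the base axis. Payload 8.3 kg.
Tool frame: the origin (TCP) lies midway between the tips of the shut fingers; the grasp point (between the pads) lies 19 mm behind it (pinch_z is the distance from the TCP to the grasp point, in m); z points along the fingers, x is the direction in which the jaws open and shut, and the axes are right-handed (so a half turn about z gives the same grasp; the last joint's range is limited). The gripper opens to 85 mm and grips with 20 to 120 N. Pads are 22 mm wide; open, the fingers measure 114 mm over their backs; the gripper's body (76 mm by 85 mm) begins 54 mm behind the grasp point. The pads swing forward as they close: fully open they stand 13 mm farther back than shut.
Start: joints at [-0.063, 0.383, 0.016, 1.37, -0.006, 1.388, -0.046], TCP at [0.625, 0, 0.231] pointing down, gripper open.
Joint ranges: [-2.95, 2.95], [-0.25, 2.06], [-1.52, 1.56], [0.18, 2.33], [-1.44, 4.58], [0.02, 2.06], [-3.01, 3.01]. Speed limits (rad/s): [2.39, 2.39, 3.01, 3.01, 3.14, 3.14, 3.14].

INTERFACE

Orientations are given as [roll, pitch, yaw] about the fixed x, y, z axes, in that order (R = Rz(yaw) Ry(pitch) Rx(roll)).
In Python, from workcell import sense, capture, sign_off, pinch_z gives the robot as it stands. The module is installed in compiled form; this text tells all that it offers.
- The arm moves only by the tool apply_moves, never from a script. Its argument "targets" is one flat list of numbers, 6 for each row, row after row: the shift along the tool's x, y, z in m, then the turn, a rotation vector about the tool's x, y, z in rad. In form: [dx, dy, dz, wx, wy, wz, dx, dy, dz, wx, wy, wz, ...]. A call has 1 to 5 rows; each row shifts and turns the pose as measured when the row begins, along the tool's axes as they then stand; what a row does not reach is not made up. A row lasts 1/12 s, in which the tool goes at most 41.7 mm and 7.16 degrees, less where a joint would pass 70% of its speed; a pose out of reach is approached as far as the arm can. A call with a gripper value outside its range is refused whole. "jaw" is the finger opening in m, from 0 to 0.0854, set as the call begins (left out, the last holds). The fingers move at their own pace and stop on an object; "force" is the grip in N (left out, the last holds). Time passes only in rows, so rows that do not move let the fingers close. It gives the time, the measured TCP pose, the force and the opening at its end, in the units of the state.
- sense(): the state, without advancing time (a new reading comes with each control period).
- capture(name): name is "scene" or "side" or "wrist"; returns a dict with "frame" (400x640x3 uint8, blue, green, red), "vfov" (degrees; the focal length in pixels is half the picture's height over the tangent of half this angle, whatever the lens; pixels are square), "cx", "cy" (the principal point, pixels), "D" ([k1, k2, p1, p2, k3] as OpenCV has them; the pictures are not rectified), "origin" and "orientation" of the camera in the world; the wrist camera has in their place "tool_from_camera" (4x4, takes a point from camera to tool coordinates, whose origin is the TCP and whose axes are the tool frame's). Camera axes: x right, y down, z forward; pixel columns grow to the right and rows downward; lengths in m; the calibration is good to about 2 mm. A picture is of the moment at which its call begins: read the wrist's pose just before it. There is no depth.
- sign_off(): hands the job in, once; it reports no verdict.
The state is a dict: "time": time; "joints": joint angles; "joint_vel": joint speeds; "effort": joint torques, N m; "eef_pos": TCP position; "tcp_rot": TCP orientation; "force": force on the tool from outside, world axes, zero at the start; "wrist_torque": the same for the moment, N m; "finger_gap": finger opening in m.
Only numpy, scipy, OpenCV 4.12 (cv2) and the standard library are available. Lean on these libraries where they do the work, as an engineer would, in place of code of your own. Each camera call takes 0.05 s, during which the arm holds its last target.

TASK

Wind the feed knob of the milling stand clockwise until you feel the cutter come to rest lightly on the wooden rail; never drive it hard into the wood. Then, without turning the knob back off the wood, slip the scale ring beneath it round until its long zero line stands at the index line, let go, and leave everything else as it lies.

Things in the scene. Friction and masses are not known exactly. Their poses are not given: they have to be found in the camera images.
- knob_mid (a point): Centre of the feed knob, on its vertical axis, half-way up its grip: black fluted round knob on top of the milling stand, diameter 30 mm, grip 24 mm high (12 above and 12 below this point), 276 mm above the bench. It keeps its height as it turns.
- knob (a joint): Angle of the feed knob (rad), 0 at the start, growing clockwise seen from above. Clockwise winds the motor head down by 4 mm per radian (25 mm per turn). It turns against a steady friction of about 0.045 N m, plus 0.004 N m for each newton with which the cutter presses on the rail, and stays where it is left. Once the turning stops, the friction may act either way.
- ring_mid (a point): Centre of the scale ring, on the knob's axis, 21.5 mm below knob_mid. Plain metal ring with short dark division lines, diameter 54 mm, 14 mm high: its top is 2.5 mm below the knob's grip, its underside 8 mm above the bracket's flat top plate.
- ring (a joint): Angle of the scale ring on the knob's hub (rad), relative to the knob, growing clockwise from above. The ring sits on the hub by friction (about 0.013 N m): it goes round with the knob, but when gripped and turned by itself it slips on the hub, either way and without end, while the knob stays. It stays where it is left.
- zero_mark (a point): Point on the rim of the scale ring (radius 27 mm, half-way up) at the end of its zero line: the one long broad line, 11 mm long and 2.6 mm wide on the ring's top, running down the rim. It goes round with the ring.
- index (a point): Fixed point at the same radius (27 mm) and height as zero_mark, at the index line: the single dark line on a small lug (3 mm high) on the bracket's top plate beside the ring, on the motor's side. The ring is at zero when zero_mark comes to this point.
- head: Motor head of the stand: grey upright motor (64 mm thick) in a dark collar on the column's slide, 90 mm from the knob's axis, its top always below the ring. Origin: centre of the collet nut's underside. Counterbalanced; moves only by the knob. A straight cutter of diameter 10 mm stands out below by 20 to 29 mm: how much is not known. It does not slip; at the start its tip is 5 to 14 mm above the rail.
- rail: Loose softwood rail 45 x 180 x 32 mm high, lying on the stand's base against a low steel fence, under the cutter. Origin: centre of its underside (18 mm above the bench). Cutter, rail and screw together give way by about 0.7 mm per 10 N.
- stand: Grey milling stand, fixed to the bench: base plate 305 x 180 x 18 mm, column, and top bracket whose flat top (84 mm wide) is 240 mm above the bench. Origin: on the bench, 15 mm from the knob's axis towards the motor; x points from motor to column, z up. The knob's axis is at x = +15 mm, the motor's at x = -75 mm.
- spanner: Bystander: steel open-ended spanner 130 mm long lying on the stand's base. Origin: middle of its underside.
- chisel_a: Bystander: bench chisel 277 mm long on the green mat. Origin: underside, near its middle.
- chisel_b: Bystander: narrower bench chisel 277 mm long on the green mat. Origin: underside, near its middle.
- rail_b: Bystander: second wooden rail 45 x 180 x 32 mm, on the bench. Origin: centre of its underside.
- mallet: Bystander: wooden mallet 300 mm long. Origin: underside, in the middle of its length.
- square: Bystander: try square, stock 120 mm, blade 200 mm. Origin: underside of the stock.
- pencil: Bystander: flat carpenter's pencil 170 mm long. Origin: centre of its underside.

How it is judged:
By the outcome, as a careful person would: the job done as asked, in the order asked, and still so for the second after the job is handed in, with the robot touching nothing.
It also fails if it takes over 72 s, if anything falls off the work surface, if the arm or the gripper's body presses on something with over 40 N, if the wrist force passes 120 N, or if a joint passes its speed limit or range.

## Working session

There is one attempt and no reset: what is moved stays moved. The work goes in short steps, Python scripts to look and compute and a tool call to move; the robot and the scene stay as the last step left them, time stands still between calls to the robot, and variables do not carry over. Pictures are saved under pics/ and viewed, and the job is handed in when it is done.

Besides the shell and the picture viewer there is one more tool, called after "Call:" as name(argument=value, ...) on one line, values as JSON. apply_moves: Moves the arm, as the interface text tells. Its arguments: {"type":"object","properties":{"targets":{"type":"array"},"jaw":{"type":"number"},"force":{"type":"number"}},"required":["targets"]}

```bash
mkdir -p pics; ls; python3 - <<'E'
from workcell import *
import cv2,json
print(sense()); print(pinch_z)
for n in ["scene","side","wrist"]:
    c=capture(n); cv2.imwrite(f"pics/{n}0.png",c["frame"]); print(n,{k:v for k,v in c.items() if k!="frame"})
E
```

```text
pics
{'time': 0.0, 'joints': array([-0.06289221,  0.38422284,  0.01640893,  1.37118723, -0.00628984,
        1.38820345, -0.04651102]), 'joint_vel': array([-0.00140754, -0.00195414,  0.00045069,  0.00152395,  0.00027825,
       -0.00111878,  0.00203605]), 'effort': array([-4.50568632e-04, -6.27588844e+01,  8.43669288e-01, -3.71825659e+01,
        1.65239023e-02,  1.39937960e-02, -1.08329079e-04]), 'eef_pos': array([6.24482583e-01, 6.00760876e-06, 2.30273724e-01]), 'tcp_rot': array([3.14153355e+00, 1.96993397e-03, 1.41060484e-05]), 'force': array([ 0.37003403,  0.33996788, -0.02221341]), 'wrist_torque': array([-0.01472365, -0.05555021, -0.00587077]), 'finger_gap': 0.08563365623983032}
0.0187
scene {'vfov': 52.57452884139078, 'cx': 322.7579767122151, 'cy': 197.28085614903748, 'D': array([-0.07872072,  0.        ,  0.        ,  0.        ,  0.        ]), 'origin': array([ 1.19837311, -0.42183813,  1.32828278]), 'orientation': array([-2.51036064,  0.0078414 ,  1.06802847])}
side {'vfov': 45.55101143930208, 'cx': 321.9758102567836, 'cy': 209.5899742167293, 'D': array([0.00567223, 0.        , 0.        , 0.        , 0.        ]), 'origin': array([-0.02581124, -1.05534811,  0.93115485]), 'orientation': array([-2.1492666 , -0.01132298, -0.44267003])}
wrist {'vfov': 71.22645573497228, 'cx': 323.0594792147249, 'cy': 195.05687671161502, 'D': array([-0.00890122,  0.        ,  0.        ,  0.        ,  0.        ]), 'tool_from_camera': array([[ 9.99999995e-01,  6.95167702e-05, -7.69880850e-05,
         5.46782469e-04],
       [-4.49708628e-05,  9.59372493e-01,  2.82142549e-01,
        -7.20189658e-02],
       [ 9.34738897e-05, -2.82142544e-01,  9.59372491e-01,
        -1.42838266e-01],
       [ 0.00000000e+00,  0.00000000e+00,  0.00000000e+00,
         1.00000000e+00]])}
```

View pics/scene0.png

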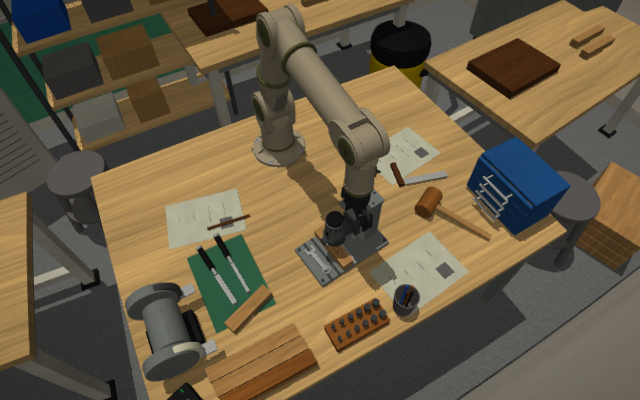

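View pics/side0.png

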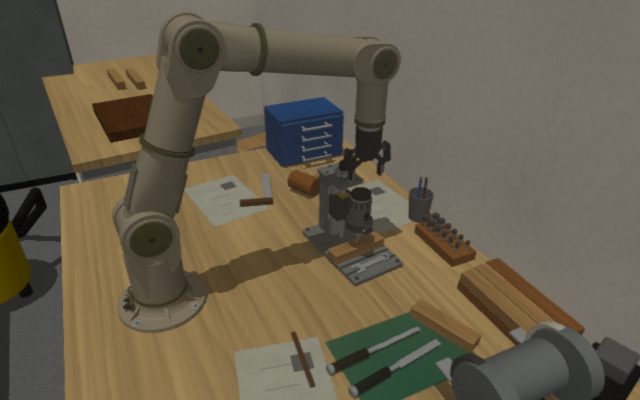

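View pics/wrist0.png

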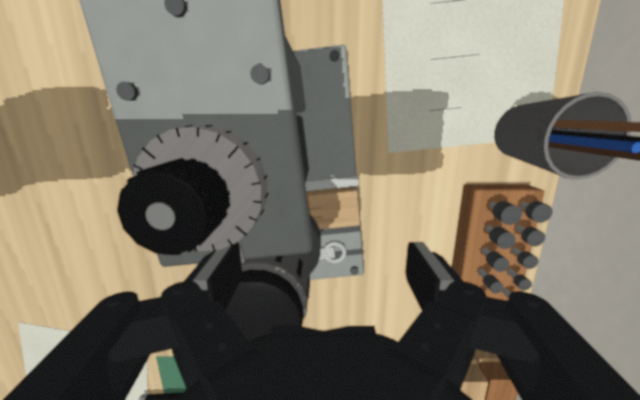

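```bash
cat > h.py <<'E'
from workcell import *
import numpy as np, cv2
from scipy.spatial.transform import Rotation as R
def cam(n):
    s=sense(); c=capture(n)
    f=200/np.tan(np.radians(c["vfov"])/2)
    K=np.array([[f,0,c["cx"]],[0,f,c["cy"]],[0,0,1]])
    if n=="wrist":
        T=np.eye(4);T[:3,:3]=R.from_euler("xyz",s["tcp_rot"]).as_matrix();T[:3,3]=s["eef_pos"]
        T=T@c["tool_from_camera"]; Rm=T[:3,:3];o=T[:3,3]
    else: Rm=R.from_euler("xyz",c["orientation"]).as_matrix();o=c["origin"]
    return dict(K=K,D=c["D"],R=Rm,o=o,img=c["frame"],s=s)
def onplane(c,px,z):
    p=cv2.undistortPoints(np.array([[px]],float),c["K"],c["D"])[0,0]
    d=c["R"]@np.array([p[0],p[1],1]); return c["o"]+d*(z-c["o"][2])/d[2]
def proj(c,P):
    P=np.atleast_2d(P); rv=cv2.Rodrigues(c["R"].T)[0]
    return cv2.projectPoints(P.astype(float),rv,-c["R"].T@c["o"],c["K"],c["D"])[0][:,0]
E
python3 - <<'E'
from h import *
c=cam("wrist")
print(c["o"])
print(onplane(c,(161,215),.288))
print(onplane(c,(163,265),.24),onplane(c,(310,250),.24),onplane(c,(122,120),.24),onplane(c,(283,0),.24),onplane(c,(83,0),.24))
im=cv2.resize(c["img"][100:270,100:300],None,fx=4,fy=3.5,interpolation=cv2.INTER_CUBIC);cv2.imwrite("pics/w0z.png",im[:600])
E
```

```text
[0.62537558 0.07206532 0.37335741]
[0.57227765 0.04013846 0.288     ]
[ 0.53873584 -0.00657325  0.24      ] [0.61826647 0.00256724 0.24      ] [0.53183886 0.06910668 0.24      ] [0.60854726 0.11714097 0.24      ] [0.52496847 0.11764324 0.24      ]
```

View pics/w0z.png

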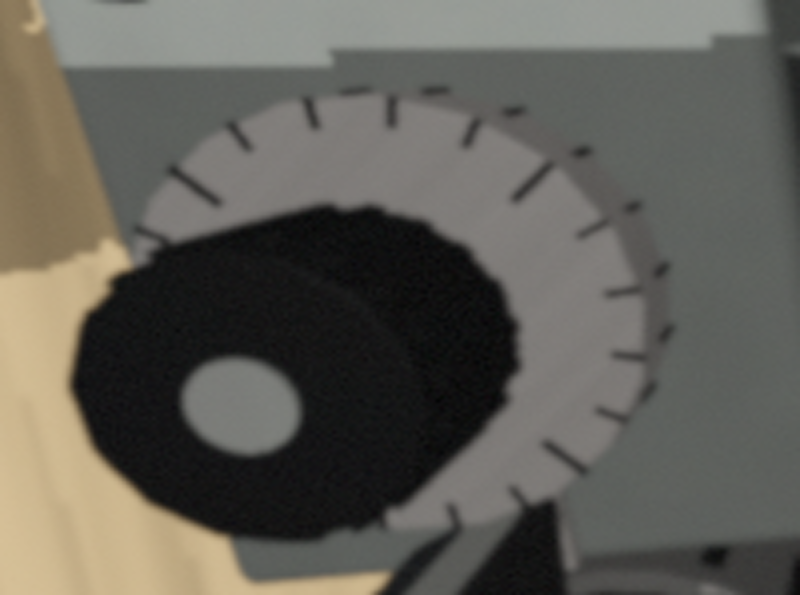

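Call:
apply_moves(targets=[0,0,-0.035,0,0,0,0,0,-0.035,0,0,0,-0.018,-0.013,-0.035,0,0,0,-0.018,-0.013,-0.03,0,0,0,-0.018,-0.013,-0.02,0,0,0], jaw=0.06)

```text
time: 0.62
eef_pos: [0.5684, 0.0358, 0.3807]
tcp_rot: [3.138, 0.022, -0.007]
force: [-0.6, 0.9, -0.5]
finger_gap: 0.06
```

Call:
apply_moves(targets=[0,0,0,0,0,0])

```text
time: 0.7
eef_pos: [0.5674, 0.0392, 0.3867]
tcp_rot: [3.141, 0.014, -0.003]
force: [0.5, 0.0, 0.4]
finger_gap: 0.0598
```

```bash
python3 - <<'E'
from h import *
c=cam("wrist"); s=c["s"]; print(s["eef_pos"],s["tcp_rot"],s["joints"],s["force"],s["wrist_torque"],s["finger_gap"])
cv2.imwrite("pics/w1.png",c["img"])
import pickle; pickle.dump(c,open("w1.pkl","wb"))
for i in range(4):
    s=sense(); capture("wrist"); print(s["time"],s["force"],s["wrist_torque"])
E
```

```text
[0.56743676 0.03915511 0.38669595] [ 3.14094746e+00  1.41323555e-02 -2.80556410e-03] [-1.24517881e-01  2.54697912e-01  4.33607195e-04  1.20029556e+00
 -1.26850314e-03  1.70069948e+00 -1.27053949e-01] [0.48580251 0.01121302 0.44859665] [ 0.015491   -0.00426637  0.01383059] 0.059801400681493866
0.75 [ 0.7215064  -0.05649434  0.17774353] [-0.05305056 -0.04219899 -0.00535645]
0.8 [-0.36217763 -0.75596842 -0.03687401] [ 0.02143888 -0.07495084  0.05770988]
0.85 [-0.39775883 -0.04672224 -0.25406501] [-0.07564078 -0.02554323  0.02193241]
0.9 [ 0.51195441  0.08169096 -0.33359102] [0.00369983 0.01781975 0.00168428]
```

View pics/w1.png

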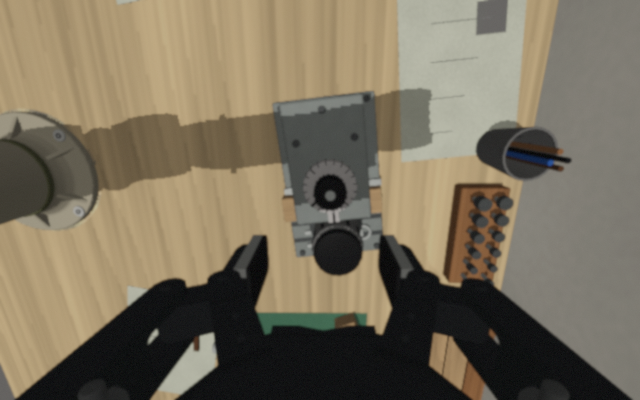

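```bash
python3 - <<'E'
from h import *
import pickle; c=pickle.load(open("w1.pkl","rb"))
im=cv2.resize(c["img"][90:240,250:410],None,fx=4,fy=4,interpolation=cv2.INTER_CUBIC);cv2.imwrite("pics/w1z.png",im)
print(onplane(c,(330,196),.288))
# ring circle projection
for z,p in ((.2615,(330,184)),):
    print(onplane(c,p,z))
for p in ((279,108),(373,97),(286,186),(379,178)): print(onplane(c,p,.24))
E
```

```text
[0.5728275  0.03920022 0.288     ]
[0.57306338 0.04367423 0.2615    ]
[0.52233646 0.11599798 0.24      ]
[0.61499003 0.12601918 0.24      ]
[0.52610536 0.03600371 0.24      ]
[0.62515202 0.04484698 0.24      ]
```

View pics/w1z.png

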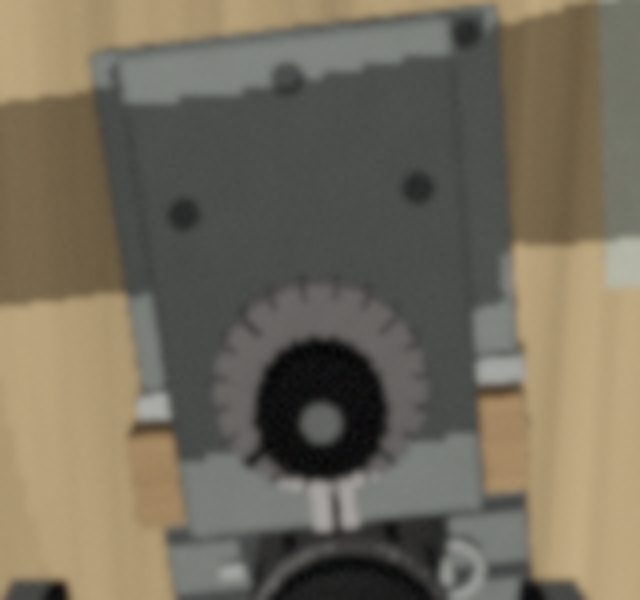

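Call:
apply_moves(targets=[0.005,0,0,0,-0.014,-0.12,0,0,0,0,0,-0.12,0,0,0,0,0,-0.12,0,0,0,0,0,-0.12,0,0,0,0,0,-0.12])

```text
time: 1.37
eef_pos: [0.574, 0.0308, 0.3685]
tcp_rot: [-3.116, 0.05, 0.608]
force: [-0.3, -0.1, -0.0]
finger_gap: 0.0604
```

Call:
apply_moves(targets=[0,0,0.01,0,0,-0.12,0,0,0.01,0,0,-0.12,0,0,0.01,0,0,-0.12,0,0,0.01,0,0,-0.12,0,0,0.01,0,0,-0.12])

```text
time: 1.78
eef_pos: [0.5717, 0.0258, 0.3081]
tcp_rot: [-3.08, 0.031, 1.233]
force: [0.2, -0.0, 0.0]
finger_gap: 0.0601
```

Call:
apply_moves(targets=[0,0,0,0,0,0])

```text
time: 1.87
eef_pos: [0.5708, 0.0247, 0.304]
tcp_rot: [-3.074, 0.033, 1.238]
force: [0.1, 0.4, -0.6]
finger_gap: 0.0603
```

```bash
cat >> h.py <<'E'
def delta(P,rpy=None):
    "tool-frame shift to P, rotvec to upright keeping yaw"
    s=sense(); Rm=R.from_euler("xyz",s["tcp_rot"])
    print("t",s["time"],"pos",s["eef_pos"].round(4),"rot",s["tcp_rot"].round(4),"j",s["joints"].round(3),"gap",s["finger_gap"].round(4),"F",s["force"].round(2),"T",s["wrist_torque"].round(3),"e7",s["effort"][6].round(4))
    yaw=s["tcp_rot"][2]
    print("shift",Rm.inv().apply(np.array(P)-s["eef_pos"]).round(4),"turn",(Rm.inv()*R.from_euler("xyz",[np.pi,0,yaw])).as_rotvec().round(4))
E
python3 - <<'E'
from h import *
delta([.5725,.0397,.33])
c=cam("wrist"); cv2.imwrite("pics/w2.png",c["img"])
import pickle; pickle.dump(c,open("w2.pkl","wb"))
E
```

```text
Traceback (most recent call last):
  File "h.py", line 22, in delta
    print("t",s["time"],"pos",s["eef_pos"].round(4),"rot",s["tcp_rot"].round(4),"j",s["joints"].round(3),"gap",s["finger_gap"].round(4),"F",s["force"].round(2),"T",s["wrist_torque"].round(3),"e7",s["effort"][6].round(4))
                                                                                                               ^^^^^^^^^^^^^^^^^^^^^
AttributeError: 'float' object has no attribute 'round'
```

```bash
sed -i 's/s\["finger_gap"\].round(4)/round(s["finger_gap"],4)/' h.py
python3 - <<'E'
from h import *
delta([.5725,.0397,.33])
c=cam("wrist"); cv2.imwrite("pics/w2.png",c["img"])
import pickle; pickle.dump(c,open("w2.pkl","wb"))
E
```

```text
t 1.8667 pos [0.5708 0.0247 0.304 ] rot [-3.0738  0.0334  1.238 ] j [ 0.011  0.311 -0.149  1.312  0.045  1.597  1.103] gap 0.0603 F [ 0.12  0.44 -0.6 ] T [-0.045 -0.024  0.015] e7 2.5891
shift [ 0.0138 -0.005  -0.0262] turn [-0.0678  0.0334 -0.0011]
```

View pics/w2.png

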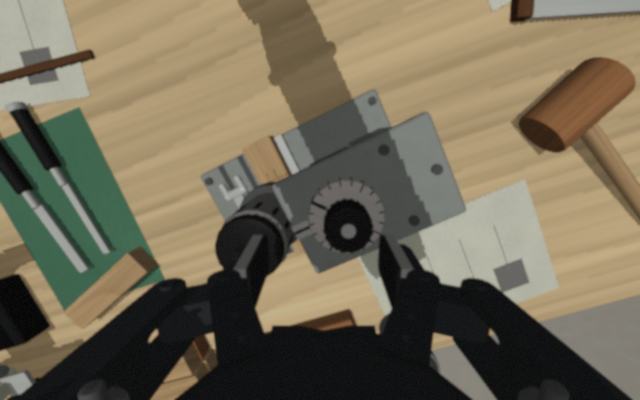

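```bash
python3 - <<'E'
from h import *
import pickle; c=pickle.load(open("w2.pkl","rb"))
im=cv2.resize(c["img"][160:270,270:410],None,fx=5,fy=5,interpolation=cv2.INTER_CUBIC);cv2.imwrite("pics/w2z.png",im)
print(onplane(c,(348.5,231),.288))
E
```

```text
[0.57331128 0.04043519 0.288     ]
```

View pics/w2z.png

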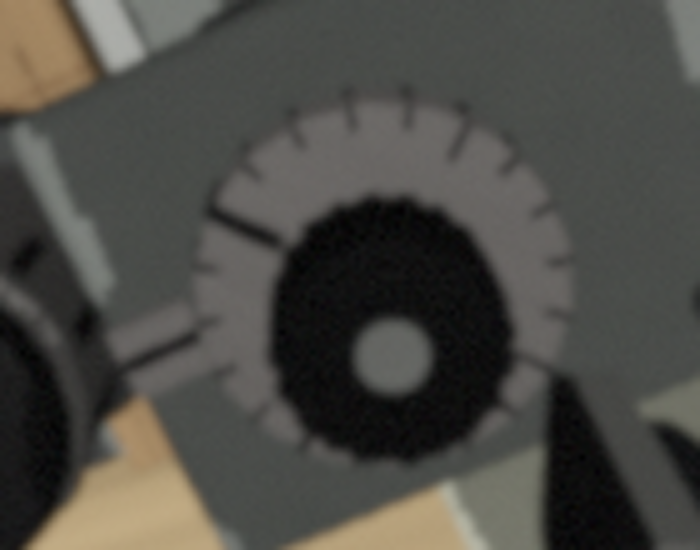

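Call:
apply_moves(targets=[0.014,-0.005,-0.006,-0.068,0.033,0,0,0,0,0,0,0])

```text
time: 2.08
eef_pos: [0.5718, 0.0385, 0.3078]
tcp_rot: [-3.139, 0.002, 1.217]
force: [0.4, 1.3, 2.1]
finger_gap: 0.06
```

```bash
python3 - <<'E'
from h import *
delta([.5725,.0397,.30])
E
```

```text
t 2.0833 pos [0.5718 0.0385 0.3078] rot [-3.1393e+00  1.7000e-03  1.2172e+00] j [ 1.000e-03  2.560e-01 -1.580e-01  1.371e+00  4.000e-02  1.520e+00
  1.063e+00] gap 0.06 F [0.42 1.33 2.08] T [ 0.11  -0.025 -0.041] e7 -0.0234
shift [0.0014 0.0003 0.0078] turn [-0.0023  0.0017 -0.    ]
```

Call:
apply_moves(targets=[0.002,0,-0.001,-0.002,0.002,0,0,0,0.015,0,0,0,0,0,0.012,0,0,0,0,0,0.006,0,0,0,0,0,0,0,0,0])

```text
time: 2.5
eef_pos: [0.5734, 0.0386, 0.2753]
tcp_rot: [-3.141, 0.001, 1.201]
force: [0.4, 0.3, 0.4]
finger_gap: 0.0601
```

```bash
python3 - <<'E'
from h import *
delta([.5728,.0399,.2655])
c=cam("wrist"); cv2.imwrite("pics/w3.png",c["img"])
E
```

```text
t 2.5 pos [0.5734 0.0386 0.2753] rot [-3.1406e+00  9.0000e-04  1.2014e+00] j [ 1.000e-03  2.650e-01 -1.560e-01  1.431e+00  4.100e-02  1.450e+00
  1.047e+00] gap 0.0601 F [0.36 0.32 0.44] T [-0.013 -0.012  0.007] e7 -0.0167
shift [ 0.001  -0.001   0.0098] turn [-0.001   0.0009 -0.    ]
```

View pics/w3.png

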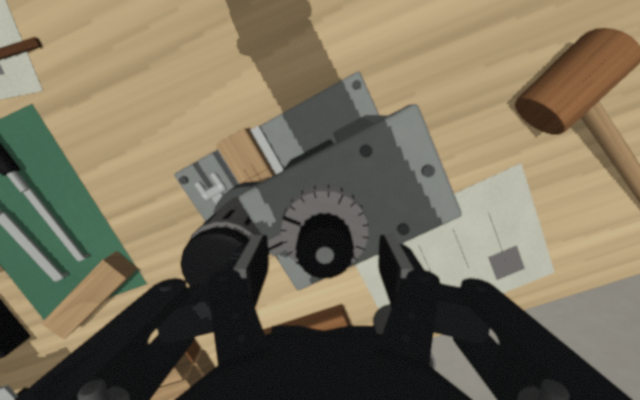

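Call:
apply_moves(targets=[0.001,-0.001,0.006,0,0,0,0,0,0.004,0,0,0,0,0,0,0,0,0])

```text
time: 2.8
eef_pos: [0.5736, 0.0398, 0.266]
tcp_rot: [3.141, 0.0, 1.2]
force: [0.2, -0.4, 0.4]
finger_gap: 0.0603
```

```bash
python3 - <<'E'
from h import *
delta([.5728,.0399,.2655])
E
```

```text
t 2.8 pos [0.5736 0.0398 0.266 ] rot [3.1413e+00 3.0000e-04 1.1999e+00] j [-0.     0.268 -0.157  1.448  0.042  1.429  1.042] gap 0.0603 F [ 0.16 -0.44  0.35] T [ 0.009  0.04  -0.02 ] e7 -0.0169
shift [-0.0002 -0.0008  0.0005] turn [0.0003 0.0003 0.    ]
```

Call:
apply_moves(targets=[0,0,0,0,0,0,0,0,0,0,0,0,0,0,0,0,0,0,0,0,0,0,0,0,0,0,0,0,0,0], jaw=0.02, force=30)

```text
time: 3.22
eef_pos: [0.5735, 0.0394, 0.2665]
tcp_rot: [3.141, 0.001, 1.199]
force: [0.2, 0.1, -0.5]
finger_gap: 0.0291
```

```bash
python3 - <<'E'
from h import *
delta([.5728,.0399,.2655])
E
```

```text
t 3.2167 pos [0.5735 0.0394 0.2665] rot [3.1413e+00 8.0000e-04 1.1992e+00] j [ 0.     0.267 -0.157  1.448  0.042  1.43   1.042] gap 0.0291 F [ 0.22  0.14 -0.55] T [-0.019 -0.037  0.045] e7 -0.0163
shift [ 0.0002 -0.0009  0.001 ] turn [0.0003 0.0008 0.    ]
```

Call:
apply_moves(targets=[0,0,0,0,0,0.06,0,0,0,0,0,0.06,0,0,0,0,0,0.06,0,0,0,0,0,0.06,0,0,0,0,0,0.06])

```text
time: 3.63
eef_pos: [0.5733, 0.0389, 0.2665]
tcp_rot: [3.141, 0.001, 0.888]
force: [-0.9, -0.4, -1.3]
finger_gap: 0.0288
```

```bash
python3 - <<'E'
from h import *
delta([.5730,.0397,.2660])
E
```

```text
t 3.6333 pos [0.5733 0.0389 0.2665] rot [3.1412e+00 1.1000e-03 8.8820e-01] j [-0.029  0.265 -0.119  1.449  0.033  1.429  0.74 ] gap 0.0288 F [-0.93 -0.45 -1.27] T [-0.1    0.08   0.013] e7 1.5063
shift [ 0.0004 -0.0007  0.0005] turn [0.0004 0.0011 0.    ]
```

Call:
apply_moves(targets=[0,-0.001,0,0,0.001,0.06,0,0,0,0,0,0.06,0,0,0,0,0,0.06,0,0,0,0,0,0.06,0,0,0,0,0,0.06])

```text
time: 4.05
eef_pos: [0.573, 0.0387, 0.2665]
tcp_rot: [3.14, -0.0, 0.572]
force: [-1.0, -0.4, -1.1]
finger_gap: 0.0292
```

```bash
cat >> h.py <<'E'
def log(P=(.5730,.0395,.2660)):
    s=sense(); Rm=R.from_euler("xyz",s["tcp_rot"]); yaw=s["tcp_rot"][2]
    sh=Rm.inv().apply(np.array(P)-s["eef_pos"]); tu=(Rm.inv()*R.from_euler("xyz",[np.pi,0,yaw])).as_rotvec()
    r=(round(s["time"],2),round(yaw,4),round(s["wrist_torque"][2],4),round(s["effort"][6],3),round(s["joint_vel"][6],3),round(s["joints"][6],3))
    open("log.txt","a").write(repr(r)+"\n")
    print(r,"sh",sh.round(4),"tu",tu[:2].round(4),"F",s["force"].round(1))
E
python3 -c "
from h import *
log()"
```

```text
(4.05, np.float64(0.5719), np.float64(0.0737), np.float64(1.502), np.float64(-0.733), np.float64(0.431)) sh [ 0.0005 -0.0007  0.0005] tu [ 0.0018 -0.0002] F [-1.  -0.4 -1.1]
```

Call:
apply_moves(targets=[0,-0.001,0,0.001,0,0.06,0,0,0,0,0,0.06,0,0,0,0,0,0.06,0,0,0,0,0,0.06,0,0,0,0,0,0.06])

```text
time: 4.47
eef_pos: [0.5726, 0.0384, 0.2665]
tcp_rot: [3.14, -0.0, 0.255]
force: [-0.9, -0.2, -0.6]
finger_gap: 0.0288
```

```bash
python3 -c "
from h import *
log()"
```

```text
(4.47, np.float64(0.2553), np.float64(-0.0136), np.float64(1.502), np.float64(-0.735), np.float64(0.122)) sh [ 0.0007 -0.0009  0.0005] tu [ 0.0019 -0.0004] F [-0.9 -0.2 -0.6]
```

Call:
apply_moves(targets=[0,-0.001,0,0.001,0,0.02,0,0,0,0,0,0.02,0,0,0,0,0,0.02])

```text
time: 4.72
eef_pos: [0.5725, 0.0384, 0.2664]
tcp_rot: [3.14, -0.0, 0.19]
force: [0.1, -0.4, -1.1]
finger_gap: 0.0286
```

```bash
python3 -c "
from h import *
log()"
```

```text
(4.72, np.float64(0.1902), np.float64(0.0373), np.float64(0.374), np.float64(-0.238), np.float64(0.058)) sh [ 0.0007 -0.0009  0.0004] tu [ 0.0021 -0.0005] F [ 0.1 -0.4 -1.1]
```

Call:
apply_moves(targets=[0,0,0,0,0,0.02,0,0,0,0,0,0.02,0,0,0,0,0,0.02])

```text
time: 4.97
eef_pos: [0.5724, 0.0385, 0.2665]
tcp_rot: [3.14, -0.0, 0.127]
force: [-1.0, -1.0, -0.7]
finger_gap: 0.0288
```

```bash
python3 -c "
from h import *
log()
for i in range(3):
  capture('wrist'); log()"
```

```text
(4.97, np.float64(0.1266), np.float64(0.0147), np.float64(0.504), np.float64(-0.254), np.float64(-0.004)) sh [ 0.0007 -0.001   0.0005] tu [ 0.0019 -0.0004] F [-1.  -1.  -0.7]
(5.02, np.float64(0.1249), np.float64(-0.0785), np.float64(0.45), np.float64(0.046), np.float64(-0.005)) sh [ 0.0008 -0.001   0.0005] tu [ 0.0019 -0.0004] F [-0.  -0.9 -0.8]
(5.07, np.float64(0.127), np.float64(-0.0948), np.float64(-0.4), np.float64(0.032), np.float64(-0.003)) sh [ 0.0008 -0.001   0.0005] tu [ 0.0019 -0.0004] F [-0.5 -0.7 -1.7]
(5.12, np.float64(0.1281), np.float64(-0.0601), np.float64(-0.179), np.float64(0.012), np.float64(-0.002)) sh [ 0.0008 -0.001   0.0005] tu [ 0.002  -0.0004] F [-0.1 -1.5 -0.6]
```

Call:
apply_moves(targets=[0.001,-0.001,0,0.001,0,0.025,0,0,0,0,0,0.025,0,0,0,0,0,0.025])

```text
time: 5.37
eef_pos: [0.5723, 0.0384, 0.2665]
tcp_rot: [3.139, 0.002, 0.051]
force: [-0.1, -0.1, -1.9]
finger_gap: 0.029
```

```bash
python3 -c "
from h import *
log()"
```

```text
(5.37, np.float64(0.0511), np.float64(0.0307), np.float64(0.642), np.float64(-0.302), np.float64(-0.077)) sh [ 0.0008 -0.0011  0.0004] tu [0.0021 0.0018] F [-0.1 -0.1 -1.9]
```

Call:
apply_moves(targets=[0,0,0,0,0,0.025])

```text
time: 5.45
eef_pos: [0.5722, 0.0384, 0.2664]
tcp_rot: [3.139, 0.002, 0.025]
force: [-0.4, -1.9, -0.4]
finger_gap: 0.0292
```

```bash
python3 -c "
from h import *
log()"
```

```text
(5.45, np.float64(0.0252), np.float64(-0.0166), np.float64(0.605), np.float64(-0.301), np.float64(-0.103)) sh [ 0.0008 -0.0011  0.0004] tu [0.0021 0.0018] F [-0.4 -1.9 -0.4]
```

Call:
apply_moves(targets=[0,0,0,0,0,0.025])

```text
time: 5.53
eef_pos: [0.5722, 0.0384, 0.2665]
tcp_rot: [3.139, 0.002, -0.001]
force: [-2.1, -2.5, -0.4]
finger_gap: 0.0291
```

```bash
python3 -c "
from h import *
log()"
```

```text
(5.53, np.float64(-0.0009), np.float64(0.0246), np.float64(0.596), np.float64(-0.304), np.float64(-0.128)) sh [ 0.0008 -0.0011  0.0005] tu [0.0022 0.0017] F [-2.1 -2.5 -0.4]
```

Call:
apply_moves(targets=[0,0,0,0,0,0.025])

```text
time: 5.62
eef_pos: [0.5721, 0.0384, 0.2664]
tcp_rot: [3.139, 0.002, -0.027]
force: [-1.5, -0.7, -0.6]
finger_gap: 0.0291
```

```bash
python3 -c "
from h import *
log()"
```

```text
(5.62, np.float64(-0.027), np.float64(0.0331), np.float64(0.588), np.float64(-0.303), np.float64(-0.153)) sh [ 0.0008 -0.0011  0.0004] tu [0.0022 0.0017] F [-1.5 -0.7 -0.6]
```

Call:
apply_moves(targets=[0,0,0,0,0,0.025])

```text
time: 5.7
eef_pos: [0.5721, 0.0384, 0.2665]
tcp_rot: [3.139, 0.002, -0.053]
force: [-2.3, -0.7, -0.1]
finger_gap: 0.029
```

```bash
python3 -c "
from h import *
log()"
```

```text
(5.7, np.float64(-0.053), np.float64(0.0721), np.float64(0.581), np.float64(-0.303), np.float64(-0.179)) sh [ 0.0008 -0.0011  0.0005] tu [0.0023 0.0016] F [-2.3 -0.7 -0.1]
```

Call:
apply_moves(targets=[0,0,0,0,0,0.025])

```text
time: 5.78
eef_pos: [0.5721, 0.0384, 0.2665]
tcp_rot: [3.139, 0.002, -0.079]
force: [-0.9, -1.7, -0.9]
finger_gap: 0.029
```

```bash
python3 -c "
from h import *
log()"
```

```text
(5.78, np.float64(-0.079), np.float64(0.1076), np.float64(0.575), np.float64(-0.303), np.float64(-0.204)) sh [ 0.0008 -0.0012  0.0005] tu [0.0024 0.0016] F [-0.9 -1.7 -0.9]
```

Call:
apply_moves(targets=[0,0,0,0,0,0.025])

```text
time: 5.87
eef_pos: [0.572, 0.0384, 0.2665]
tcp_rot: [3.139, 0.002, -0.105]
force: [-1.2, -1.4, -0.3]
finger_gap: 0.0287
```

```bash
python3 -c "
from h import *
log()"
```

```text
(5.87, np.float64(-0.1051), np.float64(0.0311), np.float64(0.569), np.float64(-0.303), np.float64(-0.23)) sh [ 0.0009 -0.0012  0.0004] tu [0.0024 0.0016] F [-1.2 -1.4 -0.3]
```

Call:
apply_moves(targets=[0,0,0,0,0,0.025])

```text
time: 5.95
eef_pos: [0.572, 0.0384, 0.2665]
tcp_rot: [3.139, 0.001, -0.131]
force: [-0.9, -1.9, 0.3]
finger_gap: 0.0288
```

```bash
python3 -c "
from h import *
log()"
```

```text
(5.95, np.float64(-0.1311), np.float64(0.0765), np.float64(0.562), np.float64(-0.302), np.float64(-0.255)) sh [ 0.0008 -0.0012  0.0005] tu [0.0025 0.0015] F [-0.9 -1.9  0.3]
```

Call:
apply_moves(targets=[0,0,0,0,0,0.025])

```text
time: 6.03
eef_pos: [0.572, 0.0384, 0.2665]
tcp_rot: [3.139, 0.001, -0.157]
force: [-1.4, -1.9, -0.4]
finger_gap: 0.0288
```

```bash
python3 -c "
from h import *
log()"
```

```text
(6.03, np.float64(-0.1571), np.float64(0.0909), np.float64(0.556), np.float64(-0.302), np.float64(-0.281)) sh [ 0.0009 -0.0012  0.0005] tu [0.0026 0.0014] F [-1.4 -1.9 -0.4]
```

```bash
python3 - <<'E'
from h import *
a=cv2.imread("pics/side0.png"); c=cam("side"); d=cam("scene")
A=cv2.resize(a[170:290,300:420],None,fx=3.3,fy=3.3,interpolation=cv2.INTER_CUBIC)
B=cv2.resize(c["img"][170:290,300:420],None,fx=3.3,fy=3.3,interpolation=cv2.INTER_CUBIC)
cv2.imwrite("pics/cmp.png",np.hstack([A,B]))
s0=cv2.imread("pics/scene0.png")
A=cv2.resize(s0[180:290,280:400],None,fx=3.3,fy=3.3,interpolation=cv2.INTER_CUBIC)
B=cv2.resize(d["img"][180:290,280:400],None,fx=3.3,fy=3.3,interpolation=cv2.INTER_CUBIC)
cv2.imwrite("pics/cmp2.png",np.hstack([A,B]))
log()
E
```

```text
(6.13, np.float64(-0.1564), np.float64(-0.0003), np.float64(-0.557), np.float64(0.035), np.float64(-0.28)) sh [ 0.0009 -0.0012  0.0005] tu [0.0025 0.0015] F [-1.5 -1.7 -0.3]
```

View pics/cmp.png

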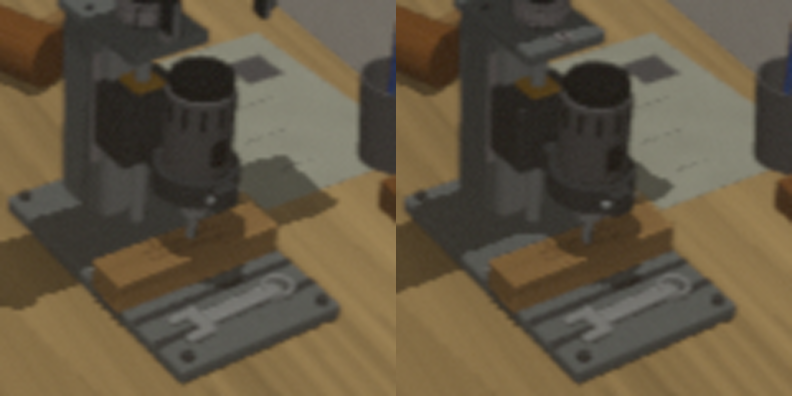

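View pics/cmp2.png

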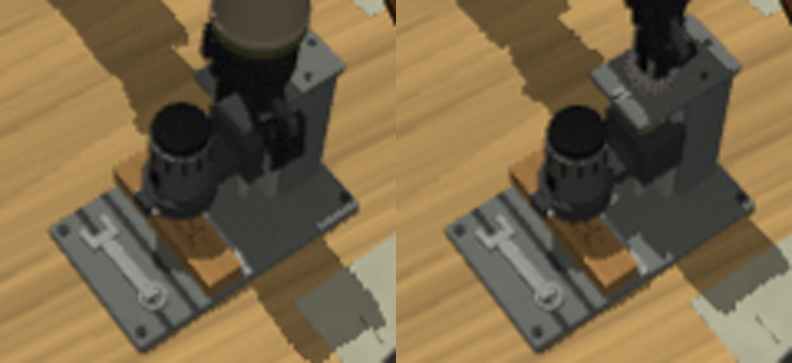

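```bash
python3 - <<'E'
from h import *
c=cam("side")
k=np.array([.5728,.0399])
for yaw in (5.,6.):
  u=np.array([-np.sin(np.radians(yaw)),np.cos(np.radians(yaw))])
  m=k-.09*u
  for z in (.05,.055,.06,.08): print(yaw,m.round(4),z,proj(c,np.array([*m,z])).round(1))
# reference known points: bracket knob top, base corners
  st=k-.015*u; v=np.array([u[1],-u[0]])
  for X in (-.2,.105,-.1525,.1525):
    for Y in (-.09,.09):
      P=st+u*X+v*Y; print(X,Y,proj(c,np.array([*P,.018])).round(1))
im=cv2.resize(c["img"][215:275,325:405],None,fx=9,fy=9,interpolation=cv2.INTER_CUBIC);cv2.imwrite("pics/sz.png",im)
im=cv2.resize(cv2.imread("pics/side0.png")[215:275,325:405],None,fx=9,fy=9,interpolation=cv2.INTER_CUBIC);cv2.imwrite("pics/sz0.png",im)
E
```

```text
5.0 [ 0.5806 -0.0498] 0.05 [[357.  242.2]]
5.0 [ 0.5806 -0.0498] 0.055 [[357.  240.9]]
5.0 [ 0.5806 -0.0498] 0.06 [[357.1 239.6]]
5.0 [ 0.5806 -0.0498] 0.08 [[357.5 234.3]]
-0.2 -0.09 [[354.6 283.9]]
-0.2 0.09 [[404.7 263.8]]
0.105 -0.09 [[303.2 229.4]]
0.105 0.09 [[349.1 214.5]]
-0.1525 -0.09 [[345.5 274.3]]
-0.1525 0.09 [[394.9 255.1]]
0.1525 -0.09 [[296.5 222.2]]
0.1525 0.09 [[341.7 208. ]]
6.0 [ 0.5822 -0.0496] 0.05 [[357.4 242.1]]
6.0 [ 0.5822 -0.0496] 0.055 [[357.5 240.7]]
6.0 [ 0.5822 -0.0496] 0.06 [[357.5 239.4]]
6.0 [ 0.5822 -0.0496] 0.08 [[357.9 234.1]]
-0.2 -0.09 [[356.  283.8]]
-0.2 0.09 [[405.3 263.1]]
0.105 -0.09 [[303.1 229.8]]
0.105 0.09 [[348.4 214.4]]
-0.1525 -0.09 [[346.7 274.2]]
-0.1525 0.09 [[395.4 254.5]]
0.1525 -0.09 [[296.1 222.7]]
0.1525 0.09 [[340.9 207.9]]
```

View pics/sz.png

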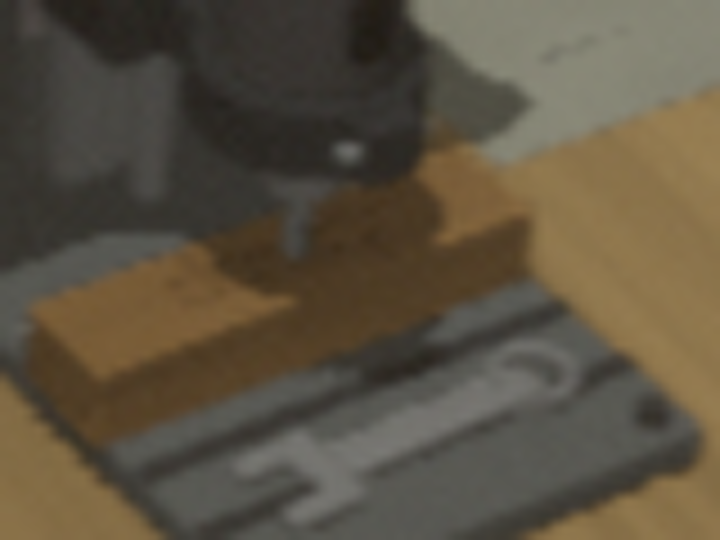

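View pics/sz0.png

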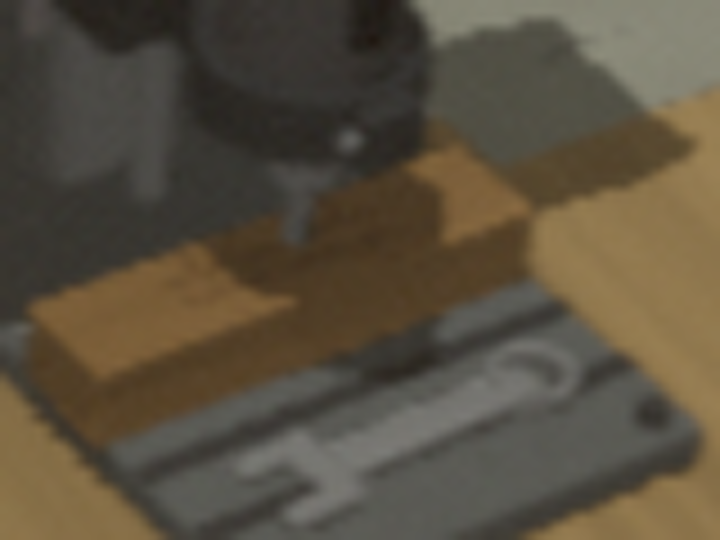

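Call:
apply_moves(targets=[0,0,0,0,0,0,0,0,0,0,0,0,0,0,0,0,0,0,0,0,0,0,0,0], jaw=0.07)

```text
time: 6.52
eef_pos: [0.5725, 0.0398, 0.267]
tcp_rot: [3.141, 0.0, -0.151]
force: [-0.5, 0.2, 0.8]
finger_gap: 0.0697
```

Call:
apply_moves(targets=[0,0,-0.02,0,0,0,0,0,-0.025,0,0,0,0,0,-0.025,0,0,0,0,0,0,0,0,0])

```text
time: 6.85
eef_pos: [0.5716, 0.0405, 0.3381]
tcp_rot: [3.141, 0.004, -0.149]
force: [0.1, -0.7, 0.6]
finger_gap: 0.0697
```

```bash
python3 - <<'E'
from h import *
delta([.5728,.0399,.30])
c=cam("wrist"); cv2.imwrite("pics/w4.png",c["img"])
import pickle; pickle.dump(c,open("w4.pkl","wb"))
x,y=proj(c,[.5728,.0399,.2615])[0].astype(int); print(x,y)
cv2.imwrite("pics/w4z.png",cv2.resize(c["img"][max(0,y-60):y+60,x-75:x+75],None,fx=5,fy=5,interpolation=cv2.INTER_CUBIC))
E
```

```text
t 6.85 pos [0.5716 0.0405 0.3381] rot [ 3.1407  0.0036 -0.1492] j [-1.310e-01  2.490e-01  6.000e-03  1.313e+00 -1.000e-03  1.583e+00
 -2.740e-01] gap 0.0697 F [ 0.14 -0.67  0.57] T [0.059 0.018 0.022] e7 -0.0032
shift [0.0014 0.0004 0.0381] turn [0.0009 0.0036 0.    ]
324 204
```

View pics/w4z.png

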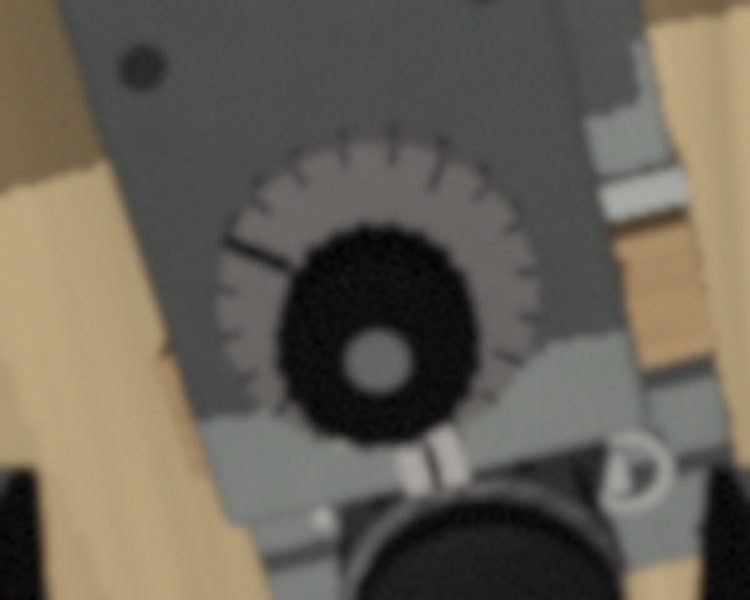

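```bash
python3 - <<'E'
from h import *
import pickle; 
for f,off,sc,zl,il,ticks in (("w4.pkl",(249,144),5,[(225,238),(290,270)],[(431,450),(435,488)],[(343,130),(393,125),(527,231),(538,270),(224,290),(228,338)]),
                     ("w2.pkl",(270,160),5,[(210,210),(278,243)],[(125,367),(198,338)],[(350,90),(408,88),(555,208),(574,257),(195,265)])):
    c=pickle.load(open(f,"rb"))
    P=lambda p,z: onplane(c,(off[0]+p[0]/sc-.4,off[1]+p[1]/sc-.4),z)[:2]
    t=np.array([P(p,.2615) for p in ticks+[zl[0]]])
    A=np.c_[2*t,np.ones(len(t))]; s=np.linalg.lstsq(A,(t**2).sum(1),rcond=None)[0]; ctr=s[:2]; print(f,"ctr",ctr.round(4),"r",np.sqrt(s[2]+ctr@ctr).round(4))
    ang=lambda v: np.degrees(np.arctan2(v[1],v[0]))
    z=[P(p,.2615) for p in zl]; i=[P(p,.243) for p in il]
    print("zero",[ang(p-ctr).round(1) for p in z],ang(z[0]-z[1]).round(1),"index",[ang(p-ctr).round(1) for p in i],ang(i[0]-i[1]).round(1),np.linalg.norm(i-ctr,axis=1))
E
```

```text
w4.pkl ctr [0.5732 0.0434] r 0.0262
zero [np.float64(154.4), np.float64(162.8)] 144.1 index [np.float64(-84.1), np.float64(-85.4)] 87.7 [0.03949886 0.04719301]
w2.pkl ctr [0.5704 0.0412] r 0.0263
zero [np.float64(-129.1), np.float64(-124.9)] -135.3 index [np.float64(-80.6), np.float64(-78.6)] -86.0 [0.04485685 0.03228982]
```

Call:
apply_moves(targets=[0.001,0,0,0,0.003,0.1,0,0,0,0,0,0.1,0,0,0,0,0,0.1,0,0,0,0,0,0.1,0,0,0,0,0,0.1], jaw=0.075)

```text
time: 7.32
eef_pos: [0.5721, 0.0409, 0.3329]
tcp_rot: [3.138, 0.003, -0.665]
force: [-0.7, 0.2, -0.3]
finger_gap: 0.075
```

Call:
apply_moves(targets=[0,0,0,0,0,0.1,0,0,0,0,0,0.1,0,0,0,0,0,0.1,0,0,0,0,0,0.1,0,0,0,0,0,0.1])

```text
time: 7.73
eef_pos: [0.5709, 0.0414, 0.3277]
tcp_rot: [3.132, 0.003, -1.19]
force: [-0.4, -0.2, -0.2]
finger_gap: 0.075
```

Call:
apply_moves(targets=[0,0,0,0,0,0,0,0,0,0,0,0])

```text
time: 7.9
eef_pos: [0.5705, 0.0417, 0.3259]
tcp_rot: [3.129, 0.004, -1.191]
force: [0.7, 0.0, -0.0]
finger_gap: 0.0745
```

```bash
python3 - <<'E'
from h import *
delta([.5727,.0397,.32])
E
```

```text
t 7.9 pos [0.5705 0.0417 0.3259] rot [ 3.1295  0.0037 -1.1913] j [-0.223  0.252  0.121  1.338 -0.03   1.566 -1.296] gap 0.0745 F [ 0.69  0.04 -0.03] T [-0.068 -0.034 -0.025] e7 -0.6512
shift [ 0.0027 -0.0014  0.0059] turn [0.0121 0.0037 0.    ]
```

Call:
apply_moves(targets=[0.003,-0.001,0.005,0.012,0.004,0,0,0,0.02,0,0,0,0,0,0.02,0,0,0,0,0,0,0,0,0])

```text
time: 8.23
eef_pos: [0.5728, 0.0395, 0.2789]
tcp_rot: [-3.14, -0.001, -1.176]
force: [-1.2, 0.4, -0.8]
finger_gap: 0.0752
```

```bash
python3 - <<'E'
from h import *
delta([.5727,.0397,.247])
E
```

```text
t 8.2333 pos [0.5728 0.0395 0.2789] rot [-3.1401e+00 -7.0000e-04 -1.1759e+00] j [-0.218  0.253  0.117  1.44  -0.029  1.449 -1.277] gap 0.0752 F [-1.22  0.4  -0.78] T [-0.013  0.033  0.027] e7 -0.1132
shift [-0.0002  0.      0.0319] turn [-0.0015 -0.0007  0.    ]
```

Call:
apply_moves(targets=[0,0,0.016,-0.001,0,0,0,0,0.012,0,0,0,0,0,0.002,0,0,0,0,0,0,0,0,0])

```text
time: 8.57
eef_pos: [0.5727, 0.0396, 0.2487]
tcp_rot: [-3.141, -0.0, -1.168]
force: [0.2, -0.3, -0.4]
finger_gap: 0.0749
```

```bash
python3 - <<'E'
from h import *
delta([.5727,.0397,.247])
c=cam("wrist"); cv2.imwrite("pics/w5.png",c["img"])
c=cam("side"); cv2.imwrite("pics/s5.png",cv2.resize(c["img"][120:240,270:430],None,fx=5,fy=5,interpolation=cv2.INTER_CUBIC))
E
```

```text
t 8.5667 pos [0.5727 0.0396 0.2487] rot [-3.1414e+00 -3.0000e-04 -1.1675e+00] j [-0.216  0.264  0.113  1.492 -0.03   1.387 -1.268] gap 0.0749 F [ 0.2  -0.32 -0.43] T [-0.014 -0.021 -0.041] e7 0.0094
shift [-0.0001 -0.0001  0.0017] turn [-0.0001 -0.0003  0.    ]
```

View pics/w5.png

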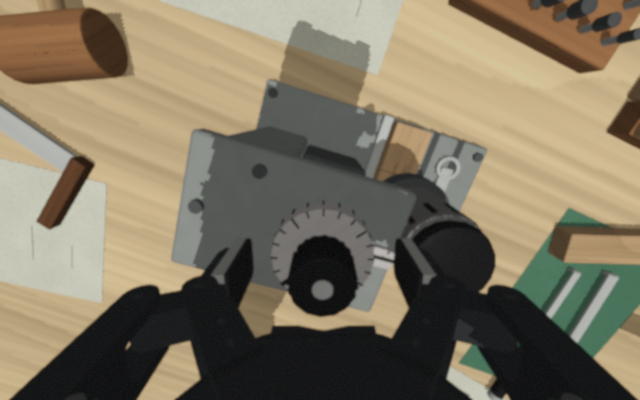

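View pics/s5.png

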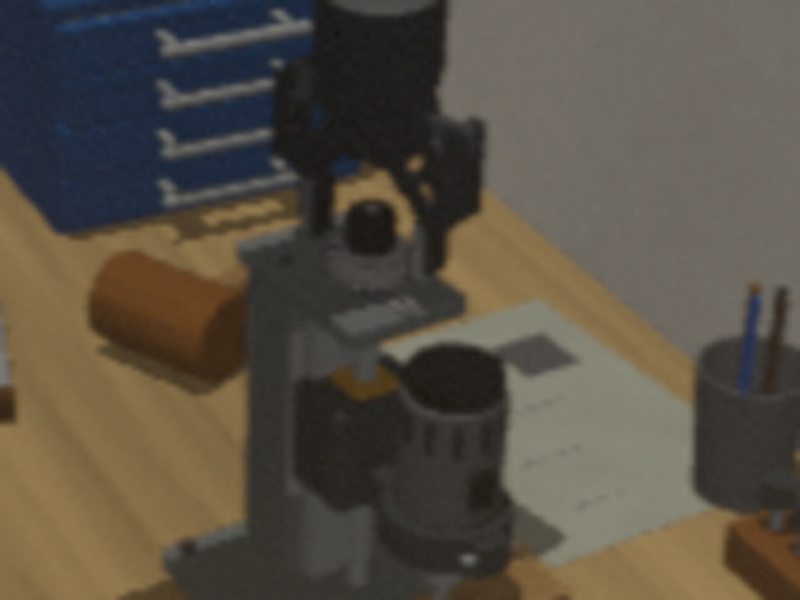

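Call:
apply_moves(targets=[0,0,0.002,0,0,0,0,0,0,0,0,0,0,0,0,0,0,0,0,0,0,0,0,0,0,0,0,0,0,0], jaw=0.045, force=20)

```text
time: 9.08
eef_pos: [0.5735, 0.0405, 0.2495]
tcp_rot: [-3.138, -0.0, -1.166]
force: [0.7, -0.5, -2.3]
finger_gap: 0.0529
```

```bash
python3 - <<'E'
from h import *
delta([.5727,.0397,.247])
c=cam("wrist"); cv2.imwrite("pics/w6.png",c["img"])
c=cam("side"); cv2.imwrite("pics/s6.png",cv2.resize(c["img"][150:190,320:375],None,fx=12,fy=12,interpolation=cv2.INTER_CUBIC))
E
```

```text
t 9.0833 pos [0.5735 0.0405 0.2495] rot [-3.1378e+00 -3.0000e-04 -1.1665e+00] j [-0.216  0.263  0.113  1.491 -0.031  1.386 -1.268] gap 0.0529 F [ 0.67 -0.48 -2.25] T [ 0.068 -0.021  0.022] e7 0.011
shift [0.0004 0.0011 0.0025] turn [-0.0038 -0.0003  0.    ]
```

View pics/w6.png

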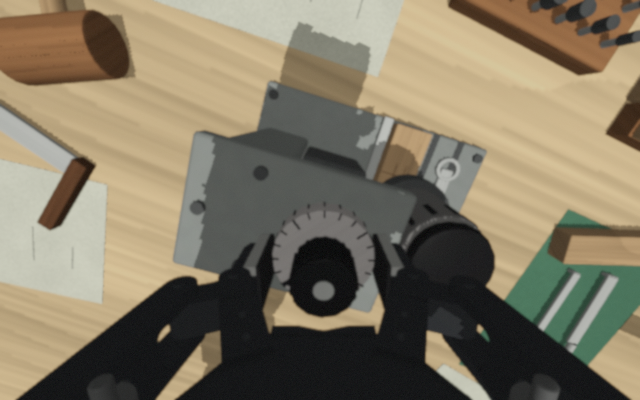

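View pics/s6.png

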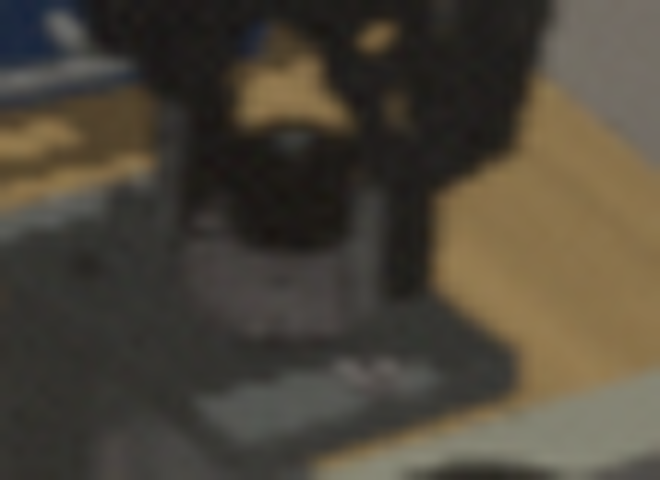

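Call:
apply_moves(targets=[0,0,0,0,0,-0.06,0,0,0,0,0,-0.06,0,0,0,0,0,-0.06,0,0,0,0,0,-0.06,0,0,0,0,0,-0.06])

```text
time: 9.6
eef_pos: [0.5733, 0.0408, 0.2495]
tcp_rot: [-3.138, -0.001, -0.856]
force: [-0.7, -0.3, -1.6]
finger_gap: 0.0528
```

```bash
python3 - <<'E'
from h import *
delta([.5732,.0400,.249])
c=cam("wrist"); cv2.imwrite("pics/w7.png",c["img"])
E
```

```text
t 9.6 pos [0.5733 0.0408 0.2495] rot [-3.1385e+00 -7.0000e-04 -8.5560e-01] j [-0.186  0.263  0.076  1.49  -0.021  1.387 -0.965] gap 0.0528 F [-0.71 -0.3  -1.56] T [ 0.087  0.116 -0.016] e7 -1.5386
shift [0.0005 0.0006 0.0005] turn [-0.0031 -0.0007  0.    ]
```

View pics/w7.png

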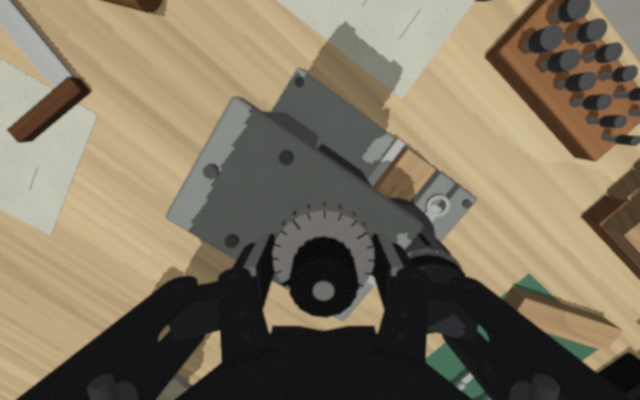

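Call:
apply_moves(targets=[0,0.001,0,-0.003,0,-0.06,0,0,0,0,0,-0.06,0,0,0,0,0,-0.06,0,0,0,0,0,-0.06,0,0,0,0,0,-0.06])

```text
time: 10.07
eef_pos: [0.573, 0.0411, 0.2495]
tcp_rot: [-3.14, -0.001, -0.546]
force: [-1.2, 0.0, -2.0]
finger_gap: 0.0527
```

Call:
apply_moves(targets=[0,0,0,0,0,-0.06,0,0,0,0,0,-0.06,0,0,0,0,0,-0.06,0,0,0,0,0,-0.06,0,0,0,0,0,-0.06])

```text
time: 10.48
eef_pos: [0.5725, 0.0412, 0.2496]
tcp_rot: [-3.141, -0.0, -0.239]
force: [-0.0, 0.4, -2.2]
finger_gap: 0.053
```

```bash
python3 - <<'E'
from h import *
delta([.5732,.0400,.249])
E
```

```text
t 10.4833 pos [0.5725 0.0412 0.2496] rot [-3.1406e+00 -2.0000e-04 -2.3910e-01] j [-1.280e-01  2.650e-01  1.000e-03  1.486e+00 -1.000e-03  1.390e+00
 -3.660e-01] gap 0.053 F [-0.04  0.36 -2.19] T [ 0.066  0.196 -0.001] e7 -1.49
shift [0.0009 0.0011 0.0006] turn [-0.0009 -0.0002  0.    ]
```

Call:
apply_moves(targets=[0,0.001,0,-0.001,0,-0.06,0,0,0,0,0,-0.06,0,0,0,0,0,-0.06,0,0,0,0,0,-0.06,0,0,0,0,0,-0.06])

```text
time: 10.9
eef_pos: [0.5721, 0.0413, 0.2495]
tcp_rot: [-3.14, 0.0, 0.069]
force: [-1.1, 0.9, -1.6]
finger_gap: 0.0528
```

Call:
apply_moves(targets=[0,0.001,0,0,0,-0.06,0,0,0,0,0,-0.06,0,0,0,0,0,-0.06,0,0,0,0,0,-0.06,0,0,0,0,0,-0.06])

```text
time: 11.32
eef_pos: [0.5717, 0.0412, 0.2495]
tcp_rot: [-3.139, 0.0, 0.377]
force: [-0.6, 0.5, -1.5]
finger_gap: 0.0528
```

Call:
apply_moves(targets=[0,0,0,0,0,-0.06,0,0,0,0,0,-0.06,0,0,0,0,0,-0.06,0,0,0,0,0,-0.06,0,0,0,0,0,-0.03])

```text
time: 11.73
eef_pos: [0.5713, 0.0411, 0.2495]
tcp_rot: [-3.138, 0.0, 0.654]
force: [0.4, -0.1, -2.7]
finger_gap: 0.0527
```

```bash
python3 - <<'E'
from h import *
delta([.5730,.0403,.249])
c=cam("wrist"); cv2.imwrite("pics/w8.png",c["img"]); 
E
```

```text
t 11.7333 pos [0.5713 0.0411 0.2495] rot [-3.1382e+00  4.0000e-04  6.5380e-01] j [-0.041  0.268 -0.106  1.483  0.026  1.394  0.506] gap 0.0527 F [ 0.38 -0.07 -2.68] T [ 0.11   0.08  -0.011] e7 -0.1037
shift [0.0009 0.0016 0.0005] turn [-0.0034  0.0004 -0.    ]
```

View pics/w8.png

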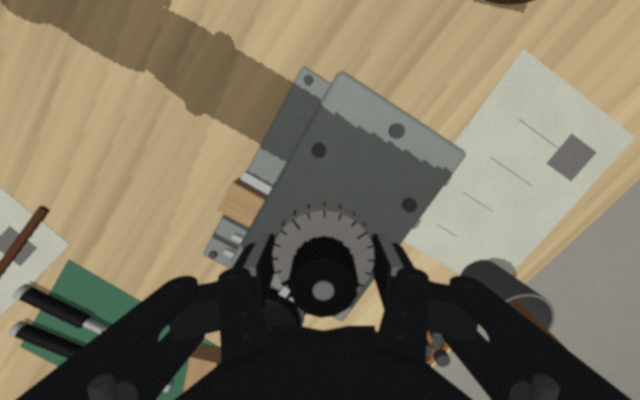

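Call:
apply_moves(targets=[0,0.001,0,-0.003,0,-0.06,0,0,0,0,0,-0.06,0,0,0,0,0,-0.06,0,0,0,0,0,-0.06,0,0,0,0,0,-0.06])

```text
time: 12.2
eef_pos: [0.571, 0.0407, 0.2495]
tcp_rot: [-3.139, 0.001, 0.954]
force: [-0.7, -0.2, -2.4]
finger_gap: 0.0528
```

Call:
apply_moves(targets=[0,0,0,0,0,-0.01,0,0,0,0,0,0,0,0,0,0,0,0])

```text
time: 12.45
eef_pos: [0.571, 0.0407, 0.2495]
tcp_rot: [-3.139, 0.001, 0.96]
force: [-0.9, 0.5, -1.0]
finger_gap: 0.0529
```

```bash
python3 - <<'E'
from h import *
delta([.5727,.0403,.249])
E
```

```text
t 12.45 pos [0.571  0.0407 0.2495] rot [-3.1391e+00  8.0000e-04  9.6020e-01] j [-0.012  0.269 -0.143  1.482  0.037  1.395  0.804] gap 0.0529 F [-0.87  0.53 -0.98] T [0.125 0.135 0.043] e7 0.1975
shift [0.0006 0.0016 0.0005] turn [-0.0025  0.0008 -0.    ]
```

Call:
apply_moves(targets=[0,0,0,0,0,0,0,0,0,0,0,0,0,0,0,0,0,0,0,0,0,0,0,0], jaw=0.08)

```text
time: 12.78
eef_pos: [0.572, 0.0403, 0.2507]
tcp_rot: [3.142, -0.001, 0.954]
force: [0.1, -0.5, 0.7]
finger_gap: 0.0803
```

Call:
apply_moves(targets=[0,0,-0.02,0,0,0,0,0,-0.025,0,0,0,0,0,-0.025,0,0,0,0,0.02,-0.02,0,0,0,0,0.02,0,0,0,0])

```text
time: 13.2
eef_pos: [0.6026, 0.0196, 0.345]
tcp_rot: [-3.141, -0.001, 0.957]
force: [0.9, -1.3, 1.4]
finger_gap: 0.08
```

Call:
apply_moves(targets=[0,0,0,0,0,0])

```text
time: 13.28
eef_pos: [0.6046, 0.017, 0.3453]
tcp_rot: [3.141, -0.0, 0.953]
force: [0.4, -1.6, -1.1]
finger_gap: 0.0798
```

```bash
python3 - <<'E'
from h import *
delta([.5727,.0403,.249])
c=cam("wrist"); cv2.imwrite("pics/w9.png",c["img"])
import pickle; pickle.dump(c,open("w9.pkl","wb"))
x,y=proj(c,[.5728,.0399,.2615])[0].astype(int); print(x-70,max(0,y-55))
cv2.imwrite("pics/w9z.png",cv2.resize(c["img"][max(0,y-55):y+55,x-70:x+70],None,fx=5,fy=5,interpolation=cv2.INTER_CUBIC))
E
```

```text
t 13.2833 pos [0.6046 0.017  0.3453] rot [ 3.1407e+00 -4.0000e-04  9.5340e-01] j [ 0.004  0.323 -0.119  1.203  0.038  1.616  0.846] gap 0.0798 F [ 0.43 -1.56 -1.06] T [-0.024 -0.024  0.006] e7 0.4114
shift [ 0.0005 -0.0396  0.0963] turn [ 0.0009 -0.0004 -0.    ]
252 99
```

View pics/w9z.png

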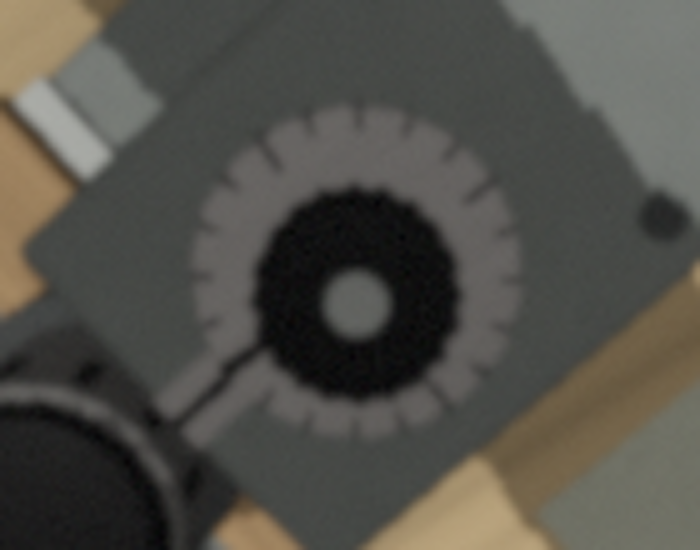

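Call:
apply_moves(targets=[0,0,0.02,0,0,0,0,0,0.02,0,0,0,0,0,0,0,0,0])

```text
time: 13.58
eef_pos: [0.6038, 0.0198, 0.306]
tcp_rot: [3.139, -0.004, 0.954]
force: [-0.0, -0.8, -0.6]
finger_gap: 0.08
```

```bash
python3 - <<'E'
from h import *
delta([.5727,.0403,.249])
c=cam("wrist"); cv2.imwrite("pics/w10.png",c["img"])
import pickle; pickle.dump(c,open("w10.pkl","wb"))
x,y=proj(c,[.5728,.0399,.2615])[0].astype(int); print(x-70,max(0,y-60))
cv2.imwrite("pics/w10z.png",cv2.resize(c["img"][max(0,y-60):y+60,x-70:x+70],None,fx=5,fy=5,interpolation=cv2.INTER_CUBIC))
E
```

```text
t 13.5833 pos [0.6038 0.0198 0.306 ] rot [ 3.1389 -0.0043  0.9541] j [ 0.007  0.319 -0.124  1.295  0.037  1.526  0.842] gap 0.08 F [-0.04 -0.78 -0.59] T [-0.035  0.015  0.008] e7 0.0143
shift [-0.0015 -0.0374  0.0569] turn [ 0.0027 -0.0043 -0.    ]
249 105
```

View pics/w10z.png

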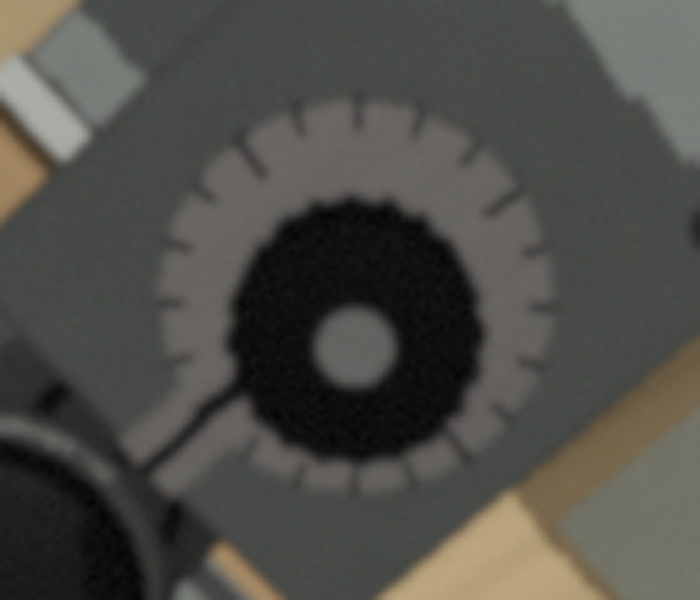

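```bash
cat > meas.py <<'E'
from h import *
import pickle
from scipy.optimize import least_squares
def meas(f,off,ticks,sc=5):
    c=pickle.load(open(f,"rb")); g=cv2.cvtColor(c["img"],cv2.COLOR_BGR2GRAY).astype(np.float32)
    t=np.array([onplane(c,(off[0]+p[0]/sc-.4,off[1]+p[1]/sc-.4),.2615)[:2] for p in ticks])
    A=np.c_[2*t,np.ones(len(t))]; s=np.linalg.lstsq(A,(t**2).sum(1),rcond=None)[0]; ctr=s[:2]
    print("ctr",ctr.round(4),"r",np.sqrt(s[2]+ctr@ctr).round(4))
    # ticks angle residual
    r=least_squares(lambda q:[np.angle(np.exp(20j*(np.arctan2(*(p-q[:2])[::-1])-q[2])))/20*.027 for p in t],[*ctr,np.arctan2(*(t[0]-ctr)[::-1])])
    print("tick fit ctr",r.x[:2].round(4),"phase",np.degrees(r.x[2])%18,"rms mm",1e3*np.sqrt(np.mean(r.fun**2)))
    def pol(ctr,z,r0,r1,a):
        rr=np.linspace(r0,r1,12); P=np.array([[ctr[0]+q*np.cos(b),ctr[1]+q*np.sin(b),z] for b in a for q in rr])
        px=proj(c,P).astype(np.float32); return cv2.remap(g,px[:,0].reshape(-1,12),px[:,1].reshape(-1,12),cv2.INTER_CUBIC).mean(1)
    def line(ctr,z,r0,r1,c0,w):
        a=np.radians(np.arange(c0-w,c0+w,.25)); v=pol(ctr,z,r0,r1,a); b=np.median(v) ; d=np.clip(b-v-.3*(b-v.min()),0,None); return np.degrees((a*d).sum()/d.sum()),v.min(),b
    for C in (ctr,r.x[:2]):
        a=np.radians(np.arange(0,360,.5)); v=pol(C,.2615,.0240,.0262,a); m=(a>np.radians(0))
        hp=v-np.convolve(np.r_[v[-36:],v,v[:36]],np.ones(73)/73,"valid")
        # phase of dark lines
        ph=np.degrees(np.angle((-hp*np.exp(20j*a)).sum()))/20
        print("phase profile",ph%18,"zero line top",line(C,.2615,.0205,.0262,-84.5,14),"index",line(C,.243,.030,.040,-84.5,7),line(C,.243,.030,.035,-84.5,7),line(C,.243,.035,.040,-84.5,7))
E
python3 - <<'E'
from meas import *
meas("w10.pkl",(249,105),[(297,105),(358,97),(420,105),(478,150),(520,190),(548,248),(553,308),(505,410),(467,455),(415,485),(358,490),(298,480),(252,447),(180,358),(163,302),(170,245),(197,190),(240,140)])
E
```

```text
ctr [0.5725 0.0407] r 0.0264
tick fit ctr [0.5729 0.0403] phase 0.0894582031184541 rms mm 0.28154899830844443
phase profile 17.99928551813814 zero line top (np.float64(-89.42321710327327), np.float32(27.435633), np.float32(76.17639)) index (np.float64(-83.60456536127374), np.float32(39.417633), np.float32(90.559555)) (np.float64(-83.97603521307886), np.float32(35.600807), np.float32(86.543396)) (np.float64(-83.2642108470908), np.float32(40.694225), np.float32(94.471054))
phase profile 17.89434319708282 zero line top (np.float64(-90.38128697668962), np.float32(28.112669), np.float32(80.34155)) index (np.float64(-84.12392259445343), np.float32(39.981625), np.float32(90.59521)) (np.float64(-84.50320475914641), np.float32(36.85159), np.float32(86.844185)) (np.float64(-83.78235406837435), np.float32(40.542904), np.float32(95.76963))
```

```bash
python3 - <<'E'
from meas import *
meas("w9.pkl",(252,99),[(345,107),(372,105),(418,120),(265,155),(318,120),(460,150),(495,187),(512,233),(519,285),(202,225),(195,275),(210,325),(283,412),(325,433),(370,433),(412,420),(452,398),(232,185)])
meas("w4.pkl",(249,144),[(343,130),(393,125),(445,150),(527,231),(538,270),(224,290),(228,338),(485,165),(515,200),(537,313),(515,358),(265,210),(300,180)])
E
```

```text
ctr [0.5729 0.0405] r 0.0259
tick fit ctr [0.5742 0.0412] phase 1.2390775009879462 rms mm 1.069671221378139
phase profile 17.90932508443969 zero line top (np.float64(-90.27122810101966), np.float32(35.920708), np.float32(87.70523)) index (np.float64(-84.15637773412617), np.float32(46.80907), np.float32(86.06877)) (np.float64(-84.45317814787374), np.float32(44.011707), np.float32(81.19757)) (np.float64(-83.86980871834155), np.float32(47.896435), np.float32(92.22999))
phase profile 17.306265106226125 zero line top (np.float64(-93.5656634998437), np.float32(36.450836), np.float32(86.952835)) index (np.float64(-86.4980977495096), np.float32(48.463634), np.float32(84.56021)) (np.float64(-87.13519876885016), np.float32(45.43849), np.float32(79.38847)) (np.float64(-86.00637179340993), np.float32(46.83455), np.float32(90.26572))
ctr [0.574  0.0424] r 0.0257
tick fit ctr [0.5725 0.0402] phase 4.872977808603878 rms mm 1.2549786896012673
phase profile 10.477848592870792 zero line top (np.float64(-92.9923426158056), np.float32(12.69218), np.float32(16.737144)) index (np.float64(-86.61887886498403), np.float32(56.90802), np.float32(71.03355)) (np.float64(-89.07447702117854), np.float32(16.966295), np.float32(30.716919)) (np.float64(-86.44754930306459), np.float32(91.15516), np.float32(115.70064))
phase profile 4.32680056199412 zero line top (np.float64(-90.23866234887521), np.float32(27.235), np.float32(30.331146)) index (np.float64(-83.71946494982664), np.float32(69.76234), np.float32(96.42879)) (np.float64(-89.47346670071241), np.float32(40.245712), np.float32(46.054527)) (np.float64(-83.41470706215246), np.float32(91.79599), np.float32(150.04465))
```

Call:
apply_moves(targets=[-0.001,-0.019,0,0.002,-0.004,0,0,-0.018,0,0,0,0,0,0,0,0,0,0])

```text
time: 13.88
eef_pos: [0.5717, 0.0417, 0.3095]
tcp_rot: [3.14, -0.001, 0.953]
force: [0.5, 1.3, 0.8]
finger_gap: 0.0802
```

```bash
python3 - <<'E'
from h import *
delta([.5727,.0403,.249])
E
```

```text
t 13.8833 pos [0.5717 0.0417 0.3095] rot [ 3.1402e+00 -1.2000e-03  9.5350e-01] j [-0.017  0.252 -0.141  1.373  0.035  1.518  0.798] gap 0.0802 F [0.49 1.26 0.84] T [ 0.028 -0.037  0.018] e7 -0.3443
shift [-0.0006  0.0015  0.0605] turn [ 0.0014 -0.0012 -0.    ]
```

Call:
apply_moves(targets=[-0.001,0.001,0.02,0.001,-0.001,0,0,0,0.02,0,0,0,0,0,0.015,0,0,0,0,0,0,0,0,0])

```text
time: 14.22
eef_pos: [0.5732, 0.0422, 0.2598]
tcp_rot: [3.134, -0.006, 0.956]
force: [-0.1, -0.5, 0.3]
finger_gap: 0.08
```

```bash
python3 - <<'E'
from h import *
delta([.5727,.0403,.249])
E
```

```text
t 14.2167 pos [0.5732 0.0422 0.2598] rot [ 3.1338 -0.0065  0.9563] j [-0.015  0.26  -0.142  1.471  0.038  1.403  0.798] gap 0.08 F [-0.11 -0.54  0.33] T [-0.022  0.08   0.03 ] e7 -0.0191
shift [-0.0019  0.0006  0.0108] turn [ 0.0078 -0.0065 -0.    ]
```

Call:
apply_moves(targets=[-0.002,0.001,0.006,0.008,-0.006,0,0,0,0.004,0,0,0,0,0,0,0,0,0])

```text
time: 14.47
eef_pos: [0.5739, 0.0399, 0.2523]
tcp_rot: [3.14, -0.002, 0.956]
force: [0.8, -0.2, -0.9]
finger_gap: 0.0799
```

```bash
python3 - <<'E'
from h import *
delta([.5727,.0403,.249])
E
```

```text
t 14.4667 pos [0.5739 0.0399 0.2523] rot [ 3.1403e+00 -1.8000e-03  9.5640e-01] j [-0.012  0.27  -0.141  1.474  0.038  1.397  0.802] gap 0.0799 F [ 0.78 -0.16 -0.92] T [ 0.031  0.018 -0.007] e7 0.0096
shift [-0.0003 -0.0012  0.0033] turn [ 0.0013 -0.0018 -0.    ]
```

Call:
apply_moves(targets=[0,-0.001,0.003,0.001,-0.002,0,0,0,0,0,0,0,0,0,0,0,0,0,0,0,0,0,0,0,0,0,0,0,0,0], jaw=0.045)

```text
time: 14.88
eef_pos: [0.5732, 0.0391, 0.2514]
tcp_rot: [3.14, 0.001, 0.955]
force: [1.0, 0.4, -2.6]
finger_gap: 0.0527
```

```bash
python3 - <<'E'
from h import *
delta([.5727,.0403,.249])
E
```

```text
t 14.8833 pos [0.5732 0.0391 0.2514] rot [3.140e+00 1.000e-03 9.545e-01] j [-0.013  0.27  -0.14   1.476  0.04   1.397  0.8  ] gap 0.0527 F [ 0.97  0.44 -2.64] T [ 0.007 -0.183 -0.018] e7 -0.0103
shift [ 0.0007 -0.0011  0.0024] turn [0.0016 0.001  0.    ]
```

Call:
apply_moves(targets=[0,0,0,0,0,-0.035,0,0,0,0,0,-0.035,0,0,0,0,0,-0.03,0,0,0,0,0,0,0,0,0,0,0,0])

```text
time: 15.3
eef_pos: [0.5733, 0.0392, 0.2514]
tcp_rot: [3.14, 0.001, 1.058]
force: [-0.2, 0.0, -2.2]
finger_gap: 0.0525
```

```bash
python3 - <<'E'
from h import *
delta([.5727,.0403,.249])
E
```

```text
t 15.3 pos [0.5733 0.0392 0.2514] rot [3.1402e+00 1.3000e-03 1.0582e+00] j [-0.003  0.272 -0.153  1.475  0.043  1.398  0.9  ] gap 0.0525 F [-0.22  0.   -2.2 ] T [-0.074  0.093 -0.015] e7 0.1993
shift [ 0.0007 -0.001   0.0024] turn [0.0014 0.0013 0.    ]
```

Turned by 0.104 rad. Release, rise, look again.

Call:
apply_moves(targets=[0,0,0,0,0,0,0,0,0,0,0,0,0,0,0,0,0,0,0,0,0,0,0,0], jaw=0.08)

```text
time: 15.63
eef_pos: [0.5739, 0.0396, 0.2523]
tcp_rot: [3.139, -0.0, 1.056]
force: [0.0, 0.3, -0.7]
finger_gap: 0.0805
```

Call:
apply_moves(targets=[0,0,-0.02,0,0,0,0,0,-0.025,0,0,0,0,0.01,-0.02,0,0,0,0,0.02,0,0,0,0,0,0.02,0,0,0,0])

```text
time: 16.05
eef_pos: [0.616, 0.018, 0.3218]
tcp_rot: [3.139, -0.002, 1.06]
force: [-0.4, -0.4, -1.0]
finger_gap: 0.0802
```

Call:
apply_moves(targets=[0,0,0,0,0,0,0,0,0,0,0,0])

```text
time: 16.22
eef_pos: [0.6185, 0.0156, 0.3221]
tcp_rot: [3.137, -0.002, 1.056]
force: [-0.2, 1.4, 0.0]
finger_gap: 0.08
```

```bash
python3 - <<'E'
from h import *
delta([.5727,.0403,.249])
c=cam("wrist"); cv2.imwrite("pics/w11.png",c["img"])
import pickle; pickle.dump(c,open("w11.pkl","wb"))
x,y=proj(c,[.5727,.0403,.2615])[0].astype(int); print(x-70,max(0,y-60))
cv2.imwrite("pics/w11z.png",cv2.resize(c["img"][max(0,y-60):y+60,x-70:x+70],None,fx=5,fy=5,interpolation=cv2.INTER_CUBIC))
E
```

```text
t 16.2167 pos [0.6185 0.0156 0.3221] rot [ 3.1367e+00 -1.9000e-03  1.0563e+00] j [ 0.014  0.351 -0.131  1.217  0.046  1.571  0.948] gap 0.08 F [-0.23  1.41  0.  ] T [ 0.034 -0.021 -0.021] e7 0.1023
shift [-0.0012 -0.0524  0.0728] turn [ 0.0049 -0.0019 -0.    ]
250 80
```

View pics/w11z.png

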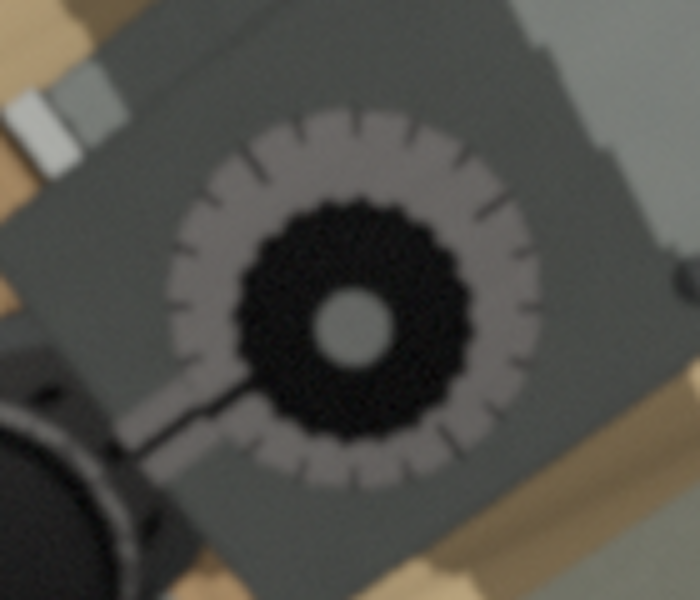

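```bash
python3 - <<'E'
from meas import *
meas("w11.pkl",(250,80),[(298,115),(357,110),(415,125),(468,155),(507,195),(532,250),(541,308),(500,412),(458,455),(413,480),(358,488),(305,483),(260,460),(185,358),(170,305),(178,247),(205,198),(243,150)])
E
```

```text
ctr [0.5729 0.0402] r 0.0265
tick fit ctr [0.5732 0.0405] phase 6.532925722698678 rms mm 0.46806165180821785
phase profile 6.103005529602578 zero line top (np.float64(-84.21301164647896), np.float32(30.950537), np.float32(97.63047)) index (np.float64(-83.66236176819478), np.float32(43.754436), np.float32(89.81917)) (np.float64(-83.52407541182438), np.float32(44.628582), np.float32(86.386826)) (np.float64(-83.79096522472477), np.float32(42.19003), np.float32(95.17286))
phase profile 6.0616027139835325 zero line top (np.float64(-84.95164701007916), np.float32(30.641356), np.float32(97.23894)) index (np.float64(-84.11735594051534), np.float32(44.097775), np.float32(89.64856)) (np.float64(-83.96717158663732), np.float32(45.14389), np.float32(85.27104)) (np.float64(-84.26281357736394), np.float32(42.040783), np.float32(95.19891))
```

```bash
python3 - <<'E'
from h import *
fr=[];
for i in range(10):
    c=cam("side"); fr.append(c["img"].astype(np.float32))
m=np.mean(fr,0); np.save("sidem.npy",m)
import pickle; c["img"]=None; pickle.dump(c,open("sidec.pkl","wb"))
cr=np.clip(m[222:272,322:392]*1.6,0,255).astype(np.uint8)
im=cv2.resize(cr,None,fx=11,fy=11,interpolation=cv2.INTER_CUBIC)
for i in range(0,50,5): cv2.putText(im,str(222+i),(0,int((i+.5)*11)),0,.35,(255,255,255),1); cv2.line(im,(25,int((i+.5)*11)),(32,int((i+.5)*11)),(255,255,255),1)
for i in range(0,70,5): cv2.putText(im,str(322+i),(int((i+.5)*11),10),0,.35,(255,255,255),1); cv2.line(im,(int((i+.5)*11),12),(int((i+.5)*11),18),(255,255,255),1)
cv2.imwrite("pics/sz2.png",im)
E
```

```text
(no output)
```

View pics/sz2.png

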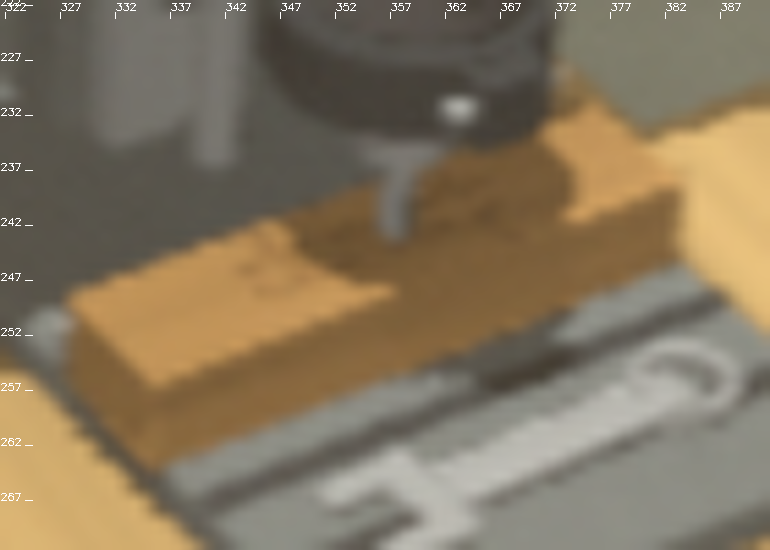

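```bash
python3 - <<'E'
from h import *
import pickle; c=pickle.load(open("sidec.pkl","rb")); m=np.load("sidem.npy")
from scipy.optimize import least_squares
px=np.array([(335.6,256.6),(328.0,248.0),(383.5,238.3),(376,230.6)])
loc=np.array([(-.0225,-.09),(.0225,-.09),(-.0225,.09),(.0225,.09)])  # (stand x, stand -y)
def P(q):
    u=np.array([-np.sin(q[2]),np.cos(q[2])]); v=np.array([u[1],-u[0]])
    return np.array([[*(q[:2]+a*u+b*v),.05] for a,b in loc])
r=least_squares(lambda q:(proj(c,P(q))-px).ravel(),[.58,-.05,.095]); print(r.x,np.degrees(r.x[2]),r.fun.round(2))
k=np.array([.5729,.0403]);u=np.array([-np.sin(.096),np.cos(.096)])
print("pred knob top",proj(c,np.array([*k,.288])),"z264",proj(c,np.array([*k,.2615])))
cut=onplane(c,(357.2,243.4),.05); print("cutter bottom-edge ray at z=.05",cut)
mo=k-.09*u; print("motor axis",mo)
d=cut[:2]-c["o"][:2]; d/=np.linalg.norm(d)
for z in (.05,.052,.055): print(z,proj(c,np.array([*(mo-.005*d),z])), proj(c,np.array([*mo,z])))
x,y=proj(c,np.array([*k,.2615]))[0].astype(int)
cr=np.clip(m[y-25:y+25,x-35:x+35]*1.6,0,255).astype(np.uint8); print(x-35,y-25)
cv2.imwrite("pics/sk.png",cv2.resize(cr,None,fx=11,fy=11,interpolation=cv2.INTER_CUBIC))
E
```

```text
[ 0.57696142 -0.05284415  0.10279702] 5.889835586536399 [-0.03 -0.17 -0.49  0.32  0.85 -0.33 -0.32  0.08]
pred knob top [[343.95287369 161.00200056]] z264 [[343.62534583 168.99674259]]
cutter bottom-edge ray at z=.05 [ 0.5783982  -0.05536688  0.05      ]
motor axis [ 0.58152674 -0.0492856 ]
0.05 [[357.07039308 243.03045208]] [[357.13431601 242.05003095]]
0.052 [[357.10412413 242.507748  ]] [[357.16799945 241.52808716]]
0.055 [[357.1548166  241.72222085]] [[357.21862009 240.74370668]]
308 143
```

View pics/sk.png

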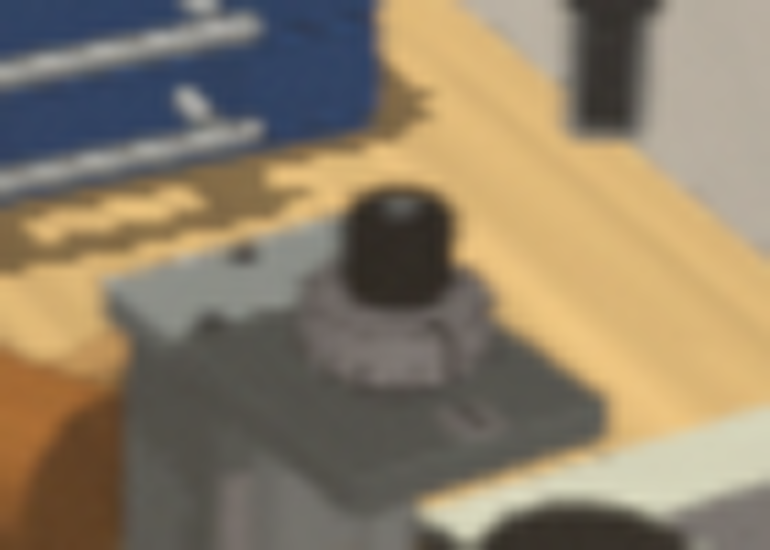

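```bash
python3 -c "
from h import *
s=sense();print(s['time'],s['force'],s['joint_vel'].round(3));print(sign_off())"
```

```text
16.7667 [ 0.73962011 -0.60795075  0.07428075] [ 0.001  0.004 -0.    -0.003  0.    -0.002 -0.   ]
the job is handed in; nothing more can be done
None
```

I wound the feed knob clockwise about 1.36 rad until the cutter touched the rail. I then slipped the scale ring round anticlockwise to the index, let go and signed off at 16.8 s with the gripper clear of everything.

**Cutter on the wood:**
- **Turning torque:** it rose from about 0.02–0.03 to about 0.07 N m. The drive effort changed by about 0.24 N m/rad, against roughly 0.23 expected from the given stiffness, so I estimate a press of 6–10 N.
- **Uncertainty:** the wrist torque reading was noisy, about 0.03 N m per sample. The drive effort also drifted during the ring turn with no contact, so neither signal is conclusive alone.
- **Side camera:** at the end it put the cutter tip at the rail's top face, to within about 1 mm.

**Scale ring:** the first turn left the zero line about 6° short, so I gripped the ring again and corrected it. The last picture puts the zero line at −83.9° to −85.0° and the index at −83.5° to −84.3°. They agree to within about 0.5–1°, and the side view shows the same.

**Not checked directly:** I did not confirm from the knob itself that it stayed still while the ring slipped. The ring's drag (0.013 N m) is well below the knob's friction (0.045 N m), and the tip was still on the rail afterwards.

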